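# Lock the target rod into the sloping carry rack

## Task

Load the red-and-white target rod into the sloping carry rack: by its black knob turn the rack's orange latch arm well clear of the hole, and once it is clear put the rod's steel end through the hole of the rack until the rod's black collar sits flush on the sloping plate. Then turn the knob back fully to its stop, so that the arm lies over the collar and locks the rod in, and let go. Leave the blue rod, the tape measure and the field book where they are.

Things in the scene. Friction and masses are not known exactly. Their poses are not given: they have to be found in the camera images.
- rod: Red-and-white target rod, loose, 163 mm, 0.28 kg. Origin at the steel tip, z along the rod to the grip. From the tip: steel shank, 18 mm diameter, 80 mm long (first 12 mm tapered to 6 mm), black collar of 44 mm diameter from 80 to 88 mm, round red-and-white grip of 20 mm diameter from 88 to 163 mm. Starts upright in holder_a, collar on its rim.
- rod_collar (a point): Centre of the underside of the rod's collar, 80 mm from the tip; axes as rod (z towards the grip).
- rack: Fixed grey rack, base 150 x 190 mm; origin at the underside's centre, z up, x away from its low front edge. Four legs bear an aluminium plate 120 mm (up the slope) x 190 mm (y) x 15 mm, its upper face inclined 0.52 rad (30 degrees), low edge at the front (-x), face centre 105 mm above the origin. Free space below the plate for the shank.
- rack_hole (a point): Centre of the hole at the plate's upper face, 42.5 mm from the plate's middle towards -y. Hole 21 mm wide, right through (15 mm). z: square out of the sloping face, along the hole, leaning towards the rack's front; x: up the slope; y: along the plate. The latch pivot is 85 mm from here along +y. A seated rod has rod_collar at this point and the same z.
- latch (a joint): Latch angle in rad, counter-clockwise seen from above the face. 0: at its stop, the orange arm points at the hole and lies over the rim of a seated collar. 1.35: other stop, the arm points up the slope. Up to about 0.4 the arm is in the collar's way. It stays where it is left (0.08 N m of friction) and starts between 0 and 0.2.
- latch_grip (a point): Grip point of the latch's black knob, on the pivot axis, 50 mm above the sloping face. The knob is a bar 46 mm long along y of this frame, 14 mm thick along x, 24 to 60 mm above the face; z is the pivot axis, square out of the face; the frame turns with the latch. The orange arm, 16 mm wide, runs 71 mm from the pivot along -y, 10.5 to 16.5 mm above the face.
- holder_a: Fixed parking holder: grey upright tube of 48 mm outside diameter on a dark 80 x 80 mm base, rim 90 mm high, bore 23 mm; origin at the centre of its underside. It holds the red-and-white rod.
- holder_b: Fixed parking holder like holder_a; it holds the blue-and-white rod, which stays.
- blue_rod: Blue-and-white rod of the same shape as rod, standing in holder_b; must be left alone. Origin at its tip.
- tape: Yellow tape measure, loose, 70 x 70 x 36 mm, origin at the centre of its underside; leave alone.
- field_book: Red field book, loose, 190 x 130 x 20 mm, origin at the centre of its underside; leave alone.
Things that resemble listed ones, but are neither listed nor needed, are in the scene too. What is shaped like the rod but yellow is not meant.

How it is judged (in metres and radians):
On the way, in this order (a step that is already met when the one before it is completed fails the run):
1. The latch arm is swung clear of the hole (latch beyond 0.4 rad) while the rod is not yet in the rack (value of joint latch above 0.4 rad and distance between rod_collar and rack_hole above 0.03 m), for 0.2 s.
2. The rod is through the hole with its collar flush on the plate (within 6 mm of the hole's centre at the face, in line within 0.1 rad), the latch still clear (beyond 0.35 rad) (distance between rod_collar and rack_hole below 0.006 m and angle between the z axis of rod and the z axis of rack_hole, either way round below 0.1 rad and value of joint latch above 0.35 rad), for 0.2 s.
At the end, for the whole second after the job is handed in: The red-and-white rod is seated in the rack's hole, collar flush on the plate (underside of the collar within 6 mm of the hole's centre at the face, rod in line with the hole within 0.1 rad) and at rest; the latch is turned back over the collar (below 0.12 rad) and still (distance between rod_collar and rack_hole below 0.006 m and angle between the z axis of rod and the z axis of rack_hole, either way round below 0.1 rad and value of joint latch below 0.12 rad and linear speed of rod below 0.02 m/s and velocity of joint latch between -0.05 and 0.05 rad/s); the robot touches nothing.
It fails at once if The blue rod is moved by more than 15 mm (distance of blue_rod from where it was at the start of the episode above 0.015 m).
It fails at once if The tape measure is moved by more than 20 mm (distance of tape from where it was at the start of the episode above 0.02 m).
It fails at once if The field book is moved by more than 20 mm (distance of field_book from where it was at the start of the episode above 0.02 m).
It also fails if it takes over 64 s, if anything falls off the work surface, if the arm or the gripper's body presses on something with over 40 N, if the wrist force passes 120 N, or if a joint passes its speed limit or range.

## Robot

A 6-joint arm with a two-finger parallel gripper is mounted at the origin on the work surface. World frame = base frame: x ahead of the robot, y to its left, z up, the work surface at z = 0. Lengths are in mm, angles in rad, forces in N, time in s.
With the tool pointing down it reaches from about 400 to 925 mm from the base axis. Payload 12.5 kg.
Tool frame: the origin (TCP) lies midway between the tips of the shut fingers; the grasp point (between the pads) lies 19 mm behind it; z points along the fingers, y is the line along which they close (so a half turn about z gives the same grasp; the last joint's range is limited). The gripper opens to 95 mm and grips with 3 to 60 N. Pads are 20 mm wide; open, the fingers measure 119 mm over their backs; the gripper's body (75 mm by 180 mm) begins 59 mm behind the grasp point.
Start: joints at [1.207, 0.491, 1.559, -0, 1.092, -0.106], TCP at [159.328, 604.369, 214.661] pointing down, gripper open.
Joint ranges: [-3.1, 3.1], [-0.84, 2.19], [0.05, 2.79], [-1.13, 4.28], [0.06, 2.93], [-2.69, 2.69]. Speed limits (rad/s): [2.22, 2.22, 2.79, 3.14, 3.14, 3.14].

## Interface

Orientations are given as [roll, pitch, yaw] about the fixed x, y, z axes, in that order (R = Rz(yaw) Ry(pitch) Rx(roll)).
In Python, from cell import env gives the robot as it stands.
- The arm moves only by the tool carry_out, never from a script. Its argument "series" is a list of rows, each a list of 4 numbers: the shift along the world's x, y, z normalised to -1 to 1, where 1 is 5 cm, then the turn about the world's z normalised to -1 to 1, where 1 is 6 degrees. In form: [[x, y, z, turn], ...]. A call has exactly 5 rows; each row shifts and turns the commanded pose from where the row before left it; what a row does not reach is not made up. A row lasts 1/10 s, in which the tool goes at most 50 mm and 8.59 degrees, less where a joint would pass 70% of its speed; a pose out of reach is approached as far as the arm can. A call with a number of a shift or a turn outside -1 to 1 is refused whole. A call with a gripper value outside its range is refused whole. "fingers" is the closure, from -1 (fully open) to 1 (shut), set as the call begins (left out, the last holds). The fingers move at their own pace and stop on an object; the grip force is fixed at half the most. Time passes only in rows, so rows that do not move let the fingers close, or fill a call up. It gives the time, the measured TCP pose, the force, the opening and the grip force at its end, in the units of the state.
- env.state(): the state, without advancing time (a new reading comes with each control period).
- env.read_camera(name): name is "scene" or "top" or "wrist"; returns the picture (400x640x3 uint8, red, green, blue); there is no depth.
- env.calibration(name): a dict with "K" (3x3 intrinsics, pixels), "pose" (4x4, takes a point from camera to world coordinates). Camera axes: x right, y down, z forward; pixel columns grow to the right and rows downward; lengths in mm; the calibration is good to about 2 mm. The wrist camera is an equidistant fisheye: a pixel r from the principal point sees the ray r / f radians off the axis. A picture is of the moment at which its call begins: read the wrist's pose just before it. calibration takes no time and is no camera call; for the wrist camera it gives the pose at the moment of the call.
- env.job_done(): hands the job in; it is judged then, once.
Trained networks look in the newest picture that a camera, given by its name, has taken for a name from the list of things; names that differ only in an ending like _2 or _b are one class to them, and where a whole thing is asked for, a point or a joint stands for the part that bears it (a point fixed in the world has none). Each returns a list of dicts, best first, with "conf" (0 to 1); they miss things now and then, are a little off and sometimes report something else, mostly with a low value. They report only what shows in the picture. A call takes as long as a camera call. They do not tell look-alikes from the thing itself.
- env.look_for(camera, label): "position" ([row, column] as shares, 0 to 1, of the picture: columns of its width, rows of its height, amid what is visible of it).
The state is a dict: "t": time; "joints": joint angles; "qvel": joint speeds; "tau": joint torques, N m; "eef_pos": TCP position; "tcp_rot": TCP orientation; "ft_force": force on the tool from outside, world axes, zero at the start; "moment": the same for the moment, N m; "opening": opening from 0.0 (shut) to 1.0 (fully open); "grip_force": force on a finger pad.
Only numpy, scipy, OpenCV 4.12 (cv2) and the standard library are available. Lean on these libraries where they do the work, as an engineer would, in place of code of your own. Each camera call takes 0.05 s, during which the arm holds its last target. There are 200 camera calls.

## Working session

There is one attempt and no reset: what is moved stays moved. The work goes in short steps, Python scripts to look and compute and a tool call to move; the robot and the scene stay as the last step left them, time stands still between calls to the robot, and variables do not carry over. Pictures are saved under pics/ and viewed, at most 10 in all, crops included, and the job is handed in when it is done.

Besides the shell and the picture viewer there is one more tool, called after ">>>" as a command line: name --pt "numbers of a row" for each row, then --argument value for the rest. carry_out: Moves the arm, as the interface text tells. Its arguments: {"type":"object","properties":{"series":{"type":"array","items":{"type":"array","items":{"type":"number","minimum":-1,"maximum":1}}},"fingers":{"type":"number"}},"required":["series"]}

```bash
ls; mkdir -p pics
cat > h.py <<'E'
import numpy as np, cv2
from cell import env
def snap(c,fn=None):
    im=env.read_camera(c)
    if fn: cv2.imwrite('pics/'+fn,im[:,:,::-1])
    return im
def proj(c,P):
    k=env.calibration(c);K=np.array(k['K']);T=np.array(k['pose']);P=np.atleast_2d(P)
    p=(P-T[:3,3])@T[:3,:3]
    if c=='wrist':
        r=np.hypot(p[:,0],p[:,1]);th=np.arctan2(r,p[:,2]);s=th/np.maximum(r,1e-9)
        return np.c_[K[0,0]*p[:,0]*s+K[0,2],K[1,1]*p[:,1]*s+K[1,2]]
    q=p@K.T;return q[:,:2]/q[:,2:]
def ray(c,u,v):
    k=env.calibration(c);K=np.array(k['K']);T=np.array(k['pose'])
    x=(u-K[0,2])/K[0,0];y=(v-K[1,2])/K[1,1]
    if c=='wrist':
        th=np.hypot(x,y);s=np.sin(th)/max(th,1e-9);d=np.array([x*s,y*s,np.cos(th)])
    else: d=np.array([x,y,1.])
    d=T[:3,:3]@d;return T[:3,3],d/np.linalg.norm(d)
def atz(c,u,v,z):
    o,d=ray(c,u,v);return o+d*(z-o[2])/d[2]
def tri(rs):
    A=0;b=0
    for o,d in rs:
        M=np.eye(3)-np.outer(d,d);A=A+M;b=b+M@o
    return np.linalg.solve(A,b)
E
python3 - <<'E'
from h import *
np.set_printoptions(precision=1,suppress=True)
a=snap('scene','s0.png');b=snap('top','t0.png')
for c in('scene','top'):
    print(c,env.calibration(c))
    for l in('rod','rack','latch','latch_grip','holder_a','blue_rod','tape','field_book','rack_hole','rod_collar'):
        try: print(l,[(round(d['conf'],2),round(d['position'][1]*640),round(d['position'][0]*400)) for d in env.look_for(c,l)])
        except Exception as e: print(l,e)
E
```

```text
pics
scene {'K': array([[487.4,   0. , 315.5],
       [  0. , 487.4, 206.2],
       [  0. ,   0. ,   1. ]]), 'pose': array([[  -0.1,    0.7,   -0.7, 1419.5],
       [   1. ,    0.1,   -0.1,  175.6],
       [   0. ,   -0.7,   -0.8, 1080.4],
       [   0. ,    0. ,    0. ,    1. ]])}
rod [(0.92, 187, 159), (0.65, 180, 184)]
rack [(0.76, 366, 222)]
latch [(0.84, 374, 191), (0.52, 191, 205)]
latch_grip [(0.85, 378, 192)]
holder_a [(0.91, 191, 208), (0.81, 249, 201)]
blue_rod [(0.71, 183, 178), (0.7, 243, 177)]
tape [(0.63, 234, 249), (0.54, 191, 207)]
field_book [(0.82, 450, 213)]
rack_hole [(0.92, 369, 205), (0.29, 450, 208)]
rod_collar [(0.84, 182, 179)]
top {'K': array([[474. ,   0. , 325.9],
       [  0. , 474. , 208. ],
       [  0. ,   0. ,   1. ]]), 'pose': array([[   0. ,   -1. ,    0.1,  392.1],
       [  -1. ,   -0. ,   -0. ,   79.4],
       [   0. ,   -0.1,   -1. , 1340.3],
       [   0. ,    0. ,    0. ,    1. ]])}
rod [(0.73, 478, 273), (0.61, 468, 230)]
rack [(0.68, 275, 221)]
latch [(0.95, 267, 225)]
latch_grip [(0.94, 265, 222)]
holder_a [(0.75, 457, 235), (0.68, 394, 251)]
blue_rod [(0.76, 406, 244)]
tape [(0.76, 399, 175)]
field_book [(0.66, 192, 253)]
rack_hole [(0.92, 272, 217), (0.65, 265, 224)]
rod_collar [(0.71, 480, 273), (0.68, 469, 227)]
```

```bash
sleep 0
```

```text
(no output)
```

View pics/s0.png

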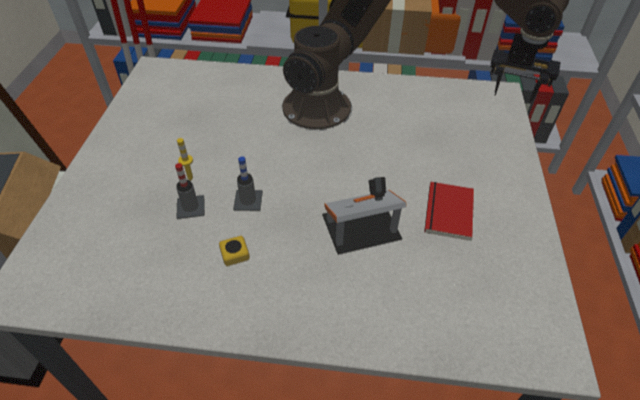

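View pics/t0.png

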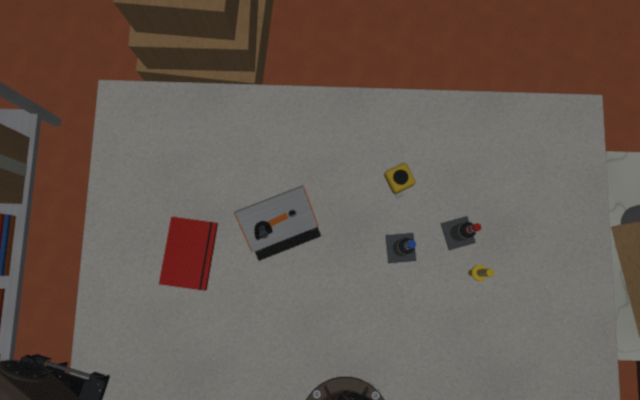

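The red rod stands at scene (182,175), top (470,230), and the other candidates are blue at (244,165) and a free-standing yellow one at (183,155). The red-and-white one is meant. The rack's low edge faces the robot, with its hole at top (292,213) and its knob at (263,230).

Run:
```python
from h import *
np.set_printoptions(precision=1,suppress=True)
for n,s,t in [('hole',(366,204),(292,213)),('knob',(378,183),(263,230)),('redtop',(180,167),(477,227)),('bluetop',(241,159),(411,244)),('yeltop',(181,141),(489,272)),('tape',(233,244),(400,177))]:
    rs=[ray('scene',*s),ray('top',*t)];P=tri(rs);print(n,P,[np.linalg.norm(np.cross(d,P-o)).round(1) for o,d in rs])
im=cv2.imread('pics/t0.png');a=cv2.resize(im[170:280,220:340],None,fx=4,fy=4,interpolation=cv2.INTER_CUBIC)
ims=cv2.imread('pics/s0.png');b=cv2.resize(ims[130:225,160:270],None,fx=3,fy=3,interpolation=cv2.INTER_CUBIC)
c=np.zeros((440,330,3),np.uint8);c[:285]=b;cv2.imwrite('pics/c0.png',np.hstack([a[:, :460],c]))
print(env.state(),env.calibration('wrist'))
```

```text
hole [549.4 179.9 110.9] [np.float64(23.5), np.float64(23.5)]
knob [500.2 227.9 145.9] [np.float64(2.1), np.float64(2.1)]
redtop [ 520.  -308.5  160.5] [np.float64(3.2), np.float64(3.2)]
bluetop [ 473.5 -145.9  164.8] [np.float64(0.9), np.float64(0.9)]
yeltop [ 409.2 -340.3  153.5] [np.float64(1.6), np.float64(1.6)]
tape [ 669.2 -138.3   38.5] [np.float64(0.1), np.float64(0.1)]
{'t': 1.1, 'joints': array([ 1.2,  0.5,  1.6,  0. ,  1.1, -0.1]), 'qvel': array([-0., -0., -0.,  0., -0.,  0.]), 'tau': array([ -0. , -61.2, -25.8,   0.1,   0. ,  -0. ]), 'eef_pos': array([159.3, 604.4, 214.6]), 'tcp_rot': array([3.1, 0. , 2.9]), 'ft_force': array([0.5, 0.3, 0.1]), 'moment': array([0., 0., 0.]), 'grip_force': 0.0, 'opening': 1.0015951157449097} {'K': array([[309.7,   0. , 325.1],
       [  0. , 309.7, 198.3],
       [  0. ,   0. ,   1. ]]), 'pose': array([[  0.3,   0.9,   0.2,  92.4],
       [  1. ,  -0.2,  -0.1, 621.5],
       [ -0. ,   0.2,  -1. , 384.6],
       [  0. ,   0. ,   0. ,   1. ]])}
```

View pics/c0.png

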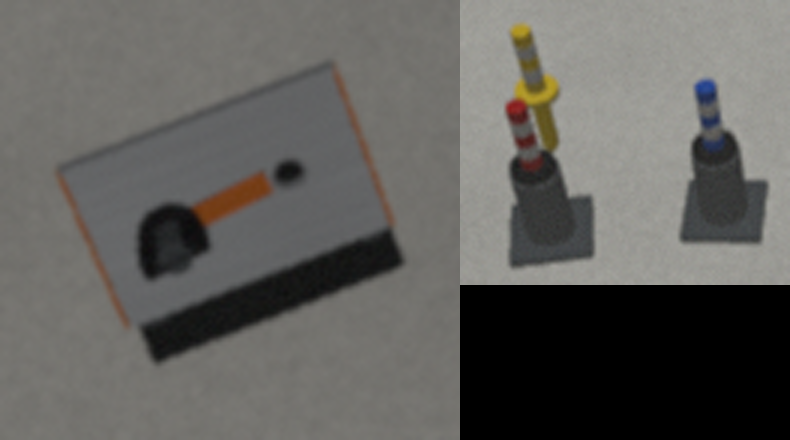

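The crop confirms red-and-white in its holder at the left, with blue in the other holder and yellow free-standing behind. The latch arm points almost at the hole. Next I fit the rack pose to the plate and base corners.

```bash
cat >> h.py <<'E'
from scipy.optimize import least_squares
c3,s3=np.cos(.5236),np.sin(.5236)
def rackpts(p,L):  # L rack-frame points
    x,y,a=p;R=np.array([[np.cos(a),-np.sin(a),0],[np.sin(a),np.cos(a),0],[0,0,1]]);return np.atleast_2d(L)@R.T+[x,y,0]
def F(u,v,n): # face frame: u up slope from plate centre, v along y, n out of face
    return np.array([u*c3-n*s3,v,105+u*s3+n*c3])
E
python3 - <<'E'
from h import *
np.set_printoptions(precision=2,suppress=True)
L=np.array([F(60,95,0),F(60,-95,0),F(-60,-95,0),F(-60,95,0),F(0,-42.5,0),[-75,95,0],[-75,-95,0]])
t=np.array([[235,212],[303.2,186],[318.2,227],[252,251.2],[292,213],[258.2,260.2],[320.7,236]])
f=lambda p:(proj('top',rackpts(p,L))-t).ravel()
for a0 in(-.3,.3):
    r=least_squares(f,[530,180,a0]);print(r.x,r.cost,'\n',r.fun.reshape(-1,2))
p=r.x
for n,q in[('hole',F(0,-42.5,0)),('pivot',F(0,42.5,0)),('grip',F(0,42.5,50))]: print(n,rackpts(p,q))
print('scene hole',proj('scene',rackpts(p,[F(0,-42.5,0),F(0,42.5,60),F(60,95,0),F(60,-95,0)])))
print(proj('top',[[512,-308,173],[512,-308,98]]))
E
```

```text
[533.38 194.77   0.39] 1.6374522442823496 
 [[-0.72  0.13]
 [ 0.62  0.12]
 [ 0.02 -1.1 ]
 [-0.62  0.11]
 [ 0.45  0.43]
 [-0.23  0.11]
 [ 0.5   0.16]]
[533.38 194.77   0.39] 1.6374522442823833 
 [[-0.72  0.13]
 [ 0.62  0.12]
 [ 0.02 -1.1 ]
 [-0.62  0.11]
 [ 0.45  0.43]
 [-0.23  0.11]
 [ 0.5   0.16]]
hole [[549.6  155.48 105.  ]]
pivot [[517.16 234.05 105.  ]]
grip [[494.06 224.51 148.3 ]]
scene hole [[347.86 204.42]
 [375.77 177.08]
 [404.71 200.78]
 [335.05 215.41]]
[[477.17 229.92]
 [467.83 232.58]]
```

>>> carry_out --pt "0.4 -0.56 0 0.4" --pt "0.4 -0.56 0 0.4" --pt "0.4 -0.56 0 0.4" --pt "0.4 -0.56 0 0.4" --pt "0.4 -0.56 0 0.4" --fingers 1

```text
t: 1.6
eef_pos: [259.9, 463.3, 214.8]
tcp_rot: [3.141, 0.0, 3.095]
ft_force: [0.4, 0.4, -0.1]
opening: 0.635
grip_force: 0.0
```

>>> carry_out --pt "0.4 -0.56 0 0.4" --pt "0.4 -0.56 0 0.4" --pt "0.4 -0.56 0 0.4" --pt "0.4 -0.56 0 0.4" --pt "0.4 -0.56 0 0.4"

```text
t: 2.1
eef_pos: [360.0, 323.2, 214.8]
tcp_rot: [3.141, 0.0, -2.979]
ft_force: [0.2, -0.1, -0.2]
opening: 0.219
grip_force: 0.0
```

>>> carry_out --pt "0.4 -0.56 0 0.4" --pt "0.4 -0.56 0 0.4" --pt "0.4 -0.56 0 0.4" --pt "0.4 -0.56 0 0.4" --pt "0 0 0 0"

```text
t: 2.6
eef_pos: [441.2, 210.0, 214.7]
tcp_rot: [-3.141, 0.001, -2.815]
ft_force: [0.1, 0.8, 0.0]
opening: 0.006
grip_force: 0.0
```

Run:
```python
from h import *
np.set_printoptions(precision=3,suppress=True)
snap('wrist','w1.png');s=env.state();print(s['t'],s['eef_pos'],s['tcp_rot'],s['joints'],env.calibration('wrist'))
p=[533.38,194.77,.39]
print(proj('wrist',rackpts(p,[F(0,-42.5,0),F(0,42.5,60),F(60,95,0),F(60,-95,0),F(-60,-95,0),F(-60,95,0)])))
for l in('rack_hole','latch_grip','rack','latch'):print(l,[(round(d['conf'],2),round(d['position'][1]*640),round(d['position'][0]*400)) for d in env.look_for('wrist',l)])
```

```text
2.65 [440.138 211.185 214.648] [ 3.142  0.    -2.816] [ 0.312  0.297  1.885  0.     0.959 -1.585] {'K': array([[309.707,   0.   , 325.119],
       [  0.   , 309.707, 198.301],
       [  0.   ,   0.   ,   1.   ]]), 'pose': array([[ -0.319,   0.918,   0.235, 374.551],
       [  0.948,   0.309,   0.078, 188.516],
       [ -0.001,   0.248,  -0.969, 384.582],
       [  0.   ,   0.   ,   0.   ,   1.   ]])}
[[242.042 275.889]
 [320.121 270.836]
 [378.311 327.411]
 [198.919 330.264]
 [197.767 222.249]
 [369.711 212.428]]
rack_hole [(0.71, 238, 231)]
latch_grip []
rack [(0.61, 271, 216)]
latch [(0.15, 39, 134)]
```

View pics/w1.png

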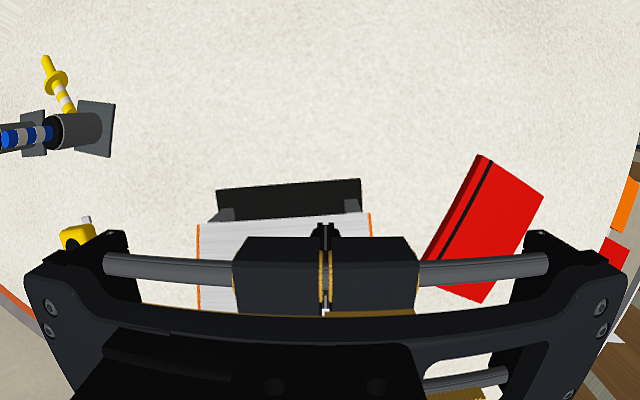

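The plate's front corners at (198,223) and (370,213) match the fitted rack to about 1 px. Next I push the knob from the front.

>>> carry_out --pt "0.55 -0.55 0 0.6" --pt "0 0 -0.8 0" --pt "0 0 -0.8 0" --pt "0.18 0.08 0 0" --pt "0.18 0.08 0 0"

```text
t: 3.35
eef_pos: [485.5, 193.9, 135.4]
tcp_rot: [3.141, -0.001, -2.749]
ft_force: [-2.5, -1.1, -0.4]
opening: 0.002
grip_force: 2.0
```

>>> carry_out --pt "0.1 0.04 0 0" --pt "0.1 0.04 0 0" --pt "0.1 0.04 0 0" --pt "0 0 0 0" --pt "0 0 0 0"

```text
t: 3.85
eef_pos: [500.8, 199.3, 137.1]
tcp_rot: [-3.141, 0.002, -2.749]
ft_force: [-1.8, -4.9, 1.4]
opening: 0.002
grip_force: 2.6
```

Run:
```python
from h import *
np.set_printoptions(precision=3,suppress=True)
a=snap('top');b=snap('scene');s=env.state();print(s['t'],s['eef_pos'],s['tcp_rot'],s['ft_force'])
a=cv2.resize(a[170:270,230:330],(400,400));b=cv2.resize(b[150:250,320:420],(400,400));cv2.imwrite('pics/c1.png',np.hstack([a,b])[:,:,::-1])
```

```text
3.95 [500.756 199.364 137.083] [-3.141  0.002 -2.749] [-2.661 -5.398  1.903]
```

View pics/c1.png

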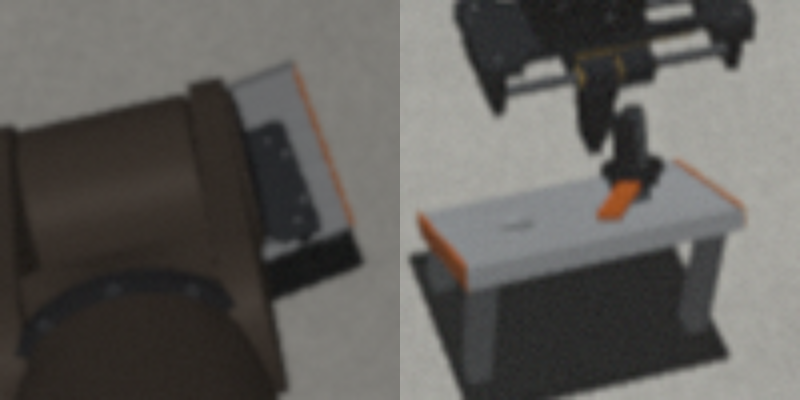

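The latch is well turned: its arm points up the slope at right crop (610,215), and the hole at (517,225) is free. Next is the rod.

Run:
```python
from h import *
np.set_printoptions(precision=1,suppress=True)
print(atz('top',477,227,173),atz('scene',179.3,164.5,173),atz('scene',190.3,207,4),tri([ray('top',477,227),ray('scene',179.3,165)]))
t=[rackpts([533.4,194.8,.39],F(71*np.sin(a),42.5-71*np.cos(a),13)) [0] for a in(.8,1,1.1,1.2,1.35)];print((proj('scene',t)-[320,150])*4+[400,0])
```

```text
[ 519.3 -307.7  173. ] [ 523.6 -303.3  173. ] [ 527.2 -305.2    4. ] [ 519.5 -307.7  167.2]
[[584.6 211.2]
 [605.4 211.8]
 [616.3 211.5]
 [627.4 210.8]
 [644.  209.1]]
```

>>> carry_out --pt "-0.5 -0.2 0.3 0" --pt "0 0 1 0" --pt "0 0 0.35 0" --pt "0.08 -0.9 0 -0.45" --pt "0.08 -0.9 0 -0.45" --fingers -1

```text
t: 4.45
eef_pos: [484.1, 99.2, 220.5]
tcp_rot: [-3.14, 0.006, -2.842]
ft_force: [-0.1, -0.2, -0.4]
opening: 0.366
grip_force: 0.0
```

>>> carry_out --pt "0.08 -0.9 0 -0.45" --pt "0.08 -0.9 0 -0.45" --pt "0.08 -0.9 0 -0.45" --pt "0.08 -0.9 0 -0.45" --pt "0.08 -0.9 0 -0.45"

```text
t: 4.95
eef_pos: [504.1, -127.9, 220.0]
tcp_rot: [-3.14, 0.004, -3.081]
ft_force: [1.3, 0.1, -0.6]
opening: 0.79
grip_force: 0.0
```

>>> carry_out --pt "0.08 -0.9 0 -0.45" --pt "0.08 -0.9 0 -0.45" --pt "0.08 -0.9 0 -0.45" --pt "0 -0.4 0 -0.3" --pt "0 0 0 0"

```text
t: 5.45
eef_pos: [515.5, -283.3, 218.8]
tcp_rot: [-3.14, 0.002, 3.027]
ft_force: [-0.5, 0.1, 0.5]
opening: 1.0
grip_force: 0.0
```

Run:
```python
from h import *
np.set_printoptions(precision=3,suppress=True)
a=snap('wrist','w2.png');s=env.state();print(s['t'],s['eef_pos'],s['tcp_rot'],s['opening'])
print(proj('wrist',[[519,-308,173],[519,-308,90],[519,-308,0],s['eef_pos']]))
for l in('rod','holder_a','rod_collar'):print(l,[(round(d['conf'],2),round(d['position'][1]*640),round(d['position'][0]*400)) for d in env.look_for('wrist',l)])
```

```text
5.5 [ 515.279 -281.508  218.477] [-3.141  0.001  3.03 ] 0.9995683166219276
[[291.079 225.326]
 [299.944 197.589]
 [305.579 180.198]
 [326.276 240.391]]
rod [(0.87, 296, 210), (0.84, 358, 97)]
holder_a [(0.69, 424, 138), (0.64, 312, 172)]
rod_collar [(0.94, 354, 97), (0.74, 301, 209)]
```

View pics/w2.png

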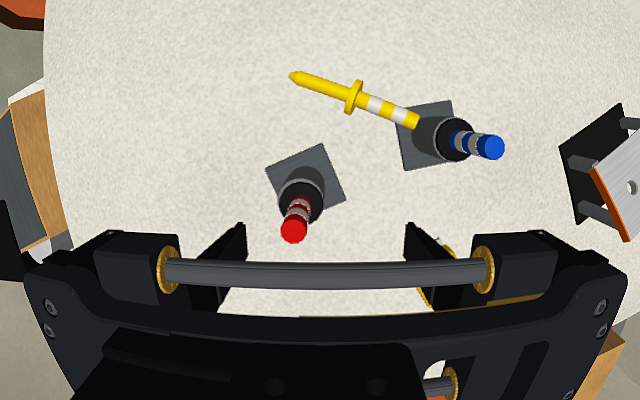

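The red cap is at (293,231) between the opened fingers. I refine its position from that.

Run:
```python
from h import *
np.set_printoptions(precision=1,suppress=True)
print(atz('wrist',293.5,231,173),atz('wrist',305.5,179,4),env.state()['eef_pos'])
im=cv2.imread('pics/w2.png');m=((im[:,:,2]>150)&(im[:,:,1]<70)&(im[:,:,0]<70));m[:, :270]=0;m[:,330:]=0
v,u=np.nonzero(m[200:250]);v+=200;print(u.min(),u.max(),v.min(),v.max(),u.mean(),v.mean())
for z in(165,170,173): print(z,tri([ray('wrist',293.5,231),ray('top',477,227)]))
```

```text
[ 523.4 -304.9  173. ] [ 516.4 -305.6    4. ] [ 515.2 -279.7  218. ]
281 305 220 243 292.9742489270386 230.8412017167382
165 [ 517.6 -302.5  189. ]
170 [ 517.6 -302.5  189. ]
173 [ 517.6 -302.5  189. ]
```

>>> carry_out --pt "0.12 -0.53 0 0" --pt "0 0 0 0" --pt "0 0 -0.8 0" --pt "0 0 -0.8 0" --pt "0 0 0 0"

```text
t: 6.15
eef_pos: [519.2, -305.0, 133.4]
tcp_rot: [3.137, -0.007, 3.032]
ft_force: [-0.4, -0.2, -0.5]
opening: 0.999
grip_force: 0.0
```

>>> carry_out --pt "0 0 0 0" --pt "0 0 0 0" --pt "0 0 0 0" --pt "0 0 0 0" --pt "0 0 0 0" --fingers 1

```text
t: 6.65
eef_pos: [521.0, -307.8, 138.0]
tcp_rot: [-3.141, 0.001, 3.03]
ft_force: [-0.3, 0.5, 0.1]
opening: 0.634
grip_force: 0.0
```

>>> carry_out --pt "0 0 0 0" --pt "0 0 0 0" --pt "0 0 0 0" --pt "0 0 0 0" --pt "0 0 0 0"

```text
t: 7.15
eef_pos: [520.8, -307.6, 137.1]
tcp_rot: [3.141, -0.0, 3.03]
ft_force: [-0.5, -1.8, 2.2]
opening: 0.216
grip_force: 0.8
```

>>> carry_out --pt "0 0 0 0" --pt "0 0 0.8 0" --pt "0 0 0.8 0" --pt "0 0 0.8 0" --pt "0 0 0 0"

```text
t: 7.65
eef_pos: [522.1, -308.5, 262.3]
tcp_rot: [-3.138, 0.007, 3.031]
ft_force: [-0.5, -0.4, -1.7]
opening: 0.207
grip_force: 30.0
```

>>> carry_out --pt "0.1 0.8 0 0.4" --pt "0.1 0.8 0 0.4" --pt "0.1 0.8 0 0.4" --pt "0.1 0.8 0 0.4" --pt "0.1 0.8 0 0.4"

```text
t: 8.15
eef_pos: [545.4, -105.9, 256.0]
tcp_rot: [3.141, -0.001, -3.042]
ft_force: [1.0, 0.5, -2.5]
opening: 0.206
grip_force: 30.0
```

>>> carry_out --pt "0.02 0.8 0 0.4" --pt "0.02 0.8 0 0.4" --pt "0.02 0.8 0 0.4" --pt "0.02 0.8 0 0.4" --pt "0 0.8 0 0.4"

```text
t: 8.65
eef_pos: [549.2, 94.0, 256.0]
tcp_rot: [3.141, -0.002, -2.832]
ft_force: [0.7, -0.7, -2.9]
opening: 0.207
grip_force: 30.0
```

>>> carry_out --pt "0 0.7 0 0.4" --pt "0 0.4 0 0.4" --pt "0 0 0 0" --pt "0 0 0 0" --pt "0 0 0 0"

```text
t: 9.15
eef_pos: [549.7, 146.5, 256.6]
tcp_rot: [3.141, -0.001, -2.752]
ft_force: [-0.4, -0.6, -3.1]
opening: 0.208
grip_force: 30.0
```

Run:
```python
from h import *
np.set_printoptions(precision=3,suppress=True)
a=snap('scene');w=snap('wrist');s=env.state();print(s['t'],s['eef_pos'],s['tcp_rot'],s['ft_force'],s['opening'])
p=s['eef_pos'];tip=p+[0,0,19-146];col=tip+[0,0,84]
b=a[90:240,270:470];cv2.imwrite('pics/c2.png',np.hstack([cv2.resize(b,(400,300)),cv2.resize(w[120:320,200:440],(360,300))])[:,:,::-1])
q=proj('scene',[tip,col,rackpts([533.4,194.8,.39],F(0,-42.5,0))[0]]);print((q-[270,90])*2)
print((proj('wrist',[tip,col])-[200,120])*1.5)
```

```text
9.25 [549.868 146.379 256.947] [ 3.141 -0.    -2.752] [ 0.61   0.06  -2.584] 0.20643840765893667
[[149.772 215.809]
 [152.867 170.702]
 [155.721 228.828]]
[[188.889 107.962]
 [189.181 147.619]]
```

View pics/c2.png

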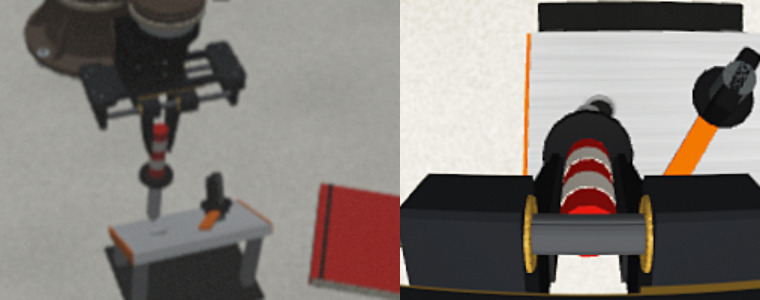

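The red rod is held upright with its collar at crop (588,147), as predicted. The dark hole shows just beyond it at (599,104). I check that against the model and compute the waypoints.

Run:
```python
from h import *
np.set_printoptions(precision=1,suppress=True)
p=[533.4,194.8,.39];e=env.state()['eef_pos']
print((proj('wrist',rackpts(p,[F(0,-42.5,0),F(-60,-95,0),F(0,42.5,60)]))-[200,120])*1.5)
w=snap('wrist');cv2.imwrite('pics/w3.png',w[:,:,::-1]);g=cv2.cvtColor(w[165:215,295:370],cv2.COLOR_RGB2GRAY)
cv2.imwrite('pics/c3.png',cv2.resize(w[160:215,270:370],(800,440),interpolation=cv2.INTER_CUBIC)[:,:,::-1])
h=rackpts(p,F(0,-42.5,0))[0];z=rackpts(p,F(0,-42.5,1))[0]-h;ex=np.array([np.cos(.39),np.sin(.39),0])
print('e',e,'hole',h,'n',z)
for d,f in((-6,0),(8,0),(8,10),(8,20),(8,30),(25,30),(45,30),(80,30)):
    T=h-z*d;f=np.radians(f);print(d,f,T+146*(-np.sin(f)*ex+np.cos(f)*np.array([0,0,1]))-[0,0,19])
```

```text
[[200.9 104.3]
 [130.7  29. ]
 [342.3  75.4]]
e [549.9 146.4 256.9] hole [549.6 155.5 105. ] n [-0.5 -0.2  0.9]
-6 0.0 [546.8 154.4 237.2]
8 0.0 [553.3 157.  225.1]
8 0.17453292519943295 [529.8 147.4 222.9]
8 0.3490658503988659 [507.1 138.  216.3]
8 0.5235987755982988 [485.7 129.3 205.5]
25 0.5235987755982988 [493.6 132.5 190.8]
45 0.5235987755982988 [502.9 136.3 173.5]
80 0.5235987755982988 [519.  142.9 143.2]
```

View pics/c3.png

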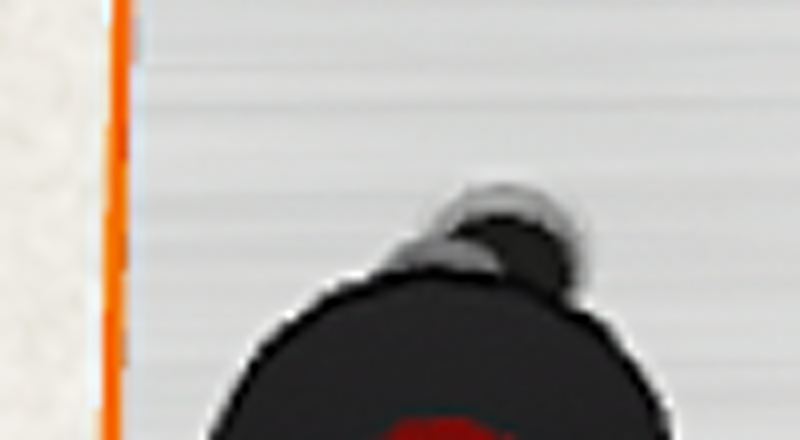

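The hole centre at crop (507,240) and the tip at (440,250) both agree with the model. I lower the taper into the mouth and then tilt.

>>> carry_out --pt "0 0.18 0 0" --pt "0 0 0 0" --pt "0 0 -0.32 0" --pt "0 0 -0.3 0" --pt "0 0 0 0"

```text
t: 9.8
eef_pos: [549.0, 156.2, 224.6]
tcp_rot: [3.141, -0.003, -2.75]
ft_force: [-1.3, -0.0, -2.6]
opening: 0.204
grip_force: 30.0
```

>>> carry_out --pt "0 0 0 0" --pt "-0.15 -0.06 0 0" --pt "-0.15 -0.06 -0.02 0" --pt "-0.15 -0.06 -0.02 0" --pt "0 0 0 0"

```text
t: 10.3
eef_pos: [526.2, 147.0, 224.5]
tcp_rot: [3.141, -0.0, -2.75]
ft_force: [-0.7, -0.2, -0.9]
opening: 0.207
grip_force: 30.0
```

Run:
```python
from h import *
np.set_printoptions(precision=2,suppress=True)
s=env.state();print(s['t'],s['eef_pos'],s['ft_force'],s['moment'])
a=snap('scene');w=snap('wrist')
cv2.imwrite('pics/c4.png',np.hstack([cv2.resize(a[110:240,290:420],(400,400)),cv2.resize(w[120:320,220:420],(400,400))])[:,:,::-1])
```

```text
10.3 [526.18 146.97 224.46] [-0.69 -0.22 -0.89] [0.03 0.01 0.03]
```

View pics/c4.png

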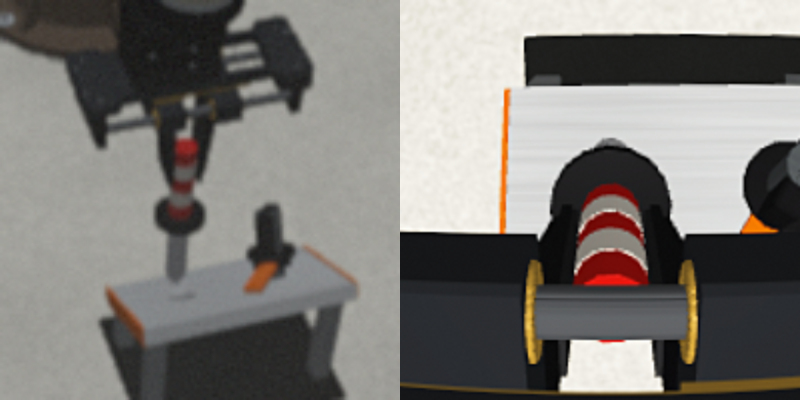

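The tip slid out over the lower rim because it was not deep enough: it sits at left crop (176,282), in front of the hole at (182,296). I re-centre and go deeper before tilting.

>>> carry_out --pt "0 0 0.24 0" --pt "0.24 0.09 0 0" --pt "0.23 0.08 0 0" --pt "0 0 0 0" --pt "0 0 -0.2 0"

```text
t: 10.9
eef_pos: [551.1, 156.0, 226.6]
tcp_rot: [-3.141, 0.001, -2.75]
ft_force: [-3.9, -1.4, 3.1]
opening: 0.204
grip_force: 30.0
```

>>> carry_out --pt "0 0 -0.1 0" --pt "0 0 -0.03 0" --pt "0 0 -0.03 0" --pt "0 0 0 0" --pt "0 0 0 0"

```text
t: 11.4
eef_pos: [550.5, 155.7, 218.0]
tcp_rot: [3.141, -0.001, -2.75]
ft_force: [-2.0, -0.7, -3.0]
opening: 0.205
grip_force: 30.0
```

>>> carry_out --pt "0 0 -0.04 0" --pt "0 0 -0.04 0" --pt "0 0 0 0" --pt "0 0 0 0" --pt "0 0 0 0"

```text
t: 11.9
eef_pos: [550.8, 155.8, 214.1]
tcp_rot: [3.142, -0.0, -2.75]
ft_force: [-2.9, -1.5, -2.0]
opening: 0.205
grip_force: 30.0
```

>>> carry_out --pt "-0.08 -0.03 0 0" --pt "-0.08 -0.03 0 0" --pt "0 0 0 0" --pt "0 0 0 0" --pt "0 0 0 0"

```text
t: 12.4
eef_pos: [543.4, 152.9, 214.6]
tcp_rot: [-3.141, 0.002, -2.75]
ft_force: [2.4, 0.9, 0.7]
opening: 0.202
grip_force: 30.0
```

>>> carry_out --pt "-0.13 -0.05 -0.02 0" --pt "-0.13 -0.05 -0.02 0" --pt "-0.14 -0.06 -0.04 0" --pt "0 0 0 0" --pt "0 0 0 0"

```text
t: 12.9
eef_pos: [522.2, 144.6, 210.0]
tcp_rot: [3.141, -0.001, -2.75]
ft_force: [1.1, -1.8, 0.1]
opening: 0.207
grip_force: 30.0
```

Run:
```python
from h import *
np.set_printoptions(precision=2,suppress=True)
s=env.state();print(s['t'],s['eef_pos'],s['ft_force'],s['moment'])
a=snap('scene');w=snap('wrist')
cv2.imwrite('pics/c5.png',np.hstack([cv2.resize(a[110:240,290:420],(400,400)),cv2.resize(w[120:320,220:420],(400,400))])[:,:,::-1])
```

```text
12.9 [522.24 144.63 209.97] [ 1.08 -1.79  0.12] [-0.23 -0.37 -0.02]
```

View pics/c5.png

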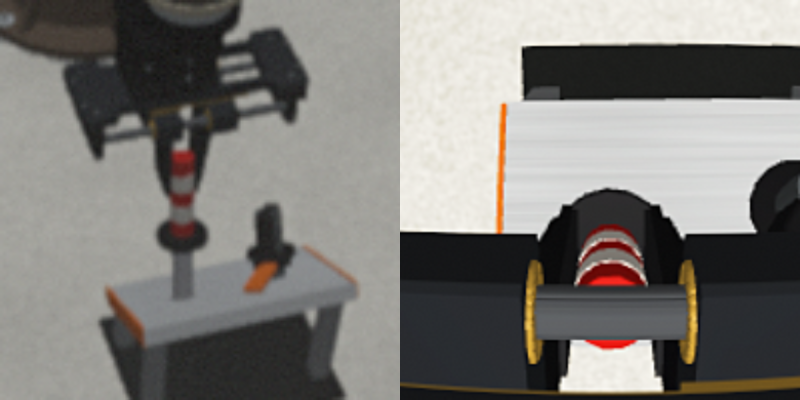

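The rod is now in the hole and tilting with it. That was the tenth picture, so from here I go by numbers.

>>> carry_out --pt "-0.17 -0.07 -0.06 0" --pt "-0.16 -0.07 -0.06 0" --pt "-0.15 -0.06 -0.09 0" --pt "-0.14 -0.06 -0.09 0" --pt "0 0 0 0"

```text
t: 13.5
eef_pos: [490.4, 131.5, 194.4]
tcp_rot: [3.141, -0.002, -2.75]
ft_force: [2.0, 0.9, -1.6]
opening: 0.203
grip_force: 30.0
```

>>> carry_out --pt "0.03 0.01 -0.06 0" --pt "0.03 0.01 -0.06 0" --pt "0.03 0.01 -0.06 0" --pt "0 0 0 0" --pt "0 0 0 0"

```text
t: 14.0
eef_pos: [496.4, 133.4, 185.9]
tcp_rot: [3.141, -0.0, -2.75]
ft_force: [0.8, 1.5, -2.0]
opening: 0.198
grip_force: 30.0
```

>>> carry_out --pt "0.07 0.03 -0.14 0" --pt "0.08 0.03 -0.14 0" --pt "0.07 0.03 -0.14 0" --pt "0 0 0 0" --pt "0 0 0 0"

```text
t: 14.5
eef_pos: [507.3, 137.9, 164.8]
tcp_rot: [3.141, -0.001, -2.75]
ft_force: [0.1, 0.4, -1.7]
opening: 0.2
grip_force: 30.0
```

>>> carry_out --pt "0.07 0.03 -0.14 0" --pt "0.07 0.03 -0.14 0" --pt "0 0 0 0" --pt "0 0 0 0" --pt "0 0 0 0"

```text
t: 15.0
eef_pos: [514.3, 140.9, 151.2]
tcp_rot: [3.141, -0.0, -2.75]
ft_force: [-1.2, 0.0, -1.9]
opening: 0.201
grip_force: 30.0
```

>>> carry_out --pt "0.05 0.02 -0.09 0" --pt "0.04 0.015 -0.07 0" --pt "0 0 0 0" --pt "0 0 0 0" --pt "0 0 0 0"

```text
t: 15.5
eef_pos: [518.0, 142.3, 144.0]
tcp_rot: [3.142, -0.001, -2.75]
ft_force: [-9.5, -4.0, 12.7]
opening: 0.202
grip_force: 30.0
```

>>> carry_out --pt "0.01 0.004 -0.02 0" --pt "0.01 0.004 -0.02 0" --pt "0 0 0 0" --pt "0 0 0 0" --pt "0 0 0 0"

```text
t: 16.0
eef_pos: [518.7, 142.5, 142.5]
tcp_rot: [-3.141, -0.002, -2.75]
ft_force: [-12.5, -6.2, 19.6]
opening: 0.202
grip_force: 30.0
```

The force along the hole axis shows the collar is seated. I release, rise and check.

>>> carry_out --pt "0 0 0 0" --pt "0 0 0 0" --pt "0 0 0 0" --pt "0 0 0 0" --pt "0 0 0 0" --fingers 0.1

```text
t: 16.5
eef_pos: [519.9, 143.0, 141.0]
tcp_rot: [3.141, -0.0, -2.75]
ft_force: [-0.6, 0.4, 0.0]
opening: 0.445
grip_force: 0.0
```

>>> carry_out --pt "0 0 0.3 0" --pt "0 0 0.6 0" --pt "0 0 0.8 0" --pt "0 0 0.3 0" --pt "0 0 0 0"

```text
t: 17.0
eef_pos: [520.6, 143.2, 243.2]
tcp_rot: [-3.141, 0.004, -2.75]
ft_force: [-0.2, 0.1, 0.1]
opening: 0.448
grip_force: 0.0
```

```bash
cat > chk.py <<'E'
from h import *
np.set_printoptions(precision=1,suppress=True)
p=[533.4,194.8,.39]
s=env.state();print(s['t'],s['eef_pos'],s['ft_force'],s['opening'])
for c in('scene','wrist','top'):
    im=snap(c).astype(int);q=proj(c,rackpts(p,[F(0,-42.5,n) for n in(83,8,4)]))
    u0,v0=q[0].astype(int);m=np.zeros(im.shape[:2],bool)
    m[max(0,v0-25):v0+25,max(0,u0-25):u0+25]=1
    r=m&(im[...,0]>100)&(im[...,1]<.45*im[...,0])&(im[...,2]<.45*im[...,0])
    v,u=np.nonzero(r);print(c,'pred top,collar',q[0],q[1],'red',len(u),(u.mean(),v.mean(),u.min(),u.max(),v.min(),v.max()) if len(u) else '')
    t=[proj(c,rackpts(p,[F(r*np.sin(a),42.5-r*np.cos(a),16.5) for r in(30,45,60)])) for a in np.arange(0,1.4,.05)]
    o=[np.mean([(lambda x:x[0]-x[2])(im[int(round(y)),int(round(x))]) if 0<=x<640 and 0<=y<400 else 0 for x,y in k]) for k in t];print('arm angle score',np.round(o).astype(int))
    for l in('rod_collar','rod'):print(l,[(round(d['conf'],2),round(d['position'][1]*640),round(d['position'][0]*400)) for d in env.look_for(c,l)])
E
python3 chk.py
```

```text
17.0 [520.6 143.2 243.2] [-0.2  0.1  0.1] 0.4482908221372035
scene pred top,collar [344.4 174.8] [347.5 201.6] red 38 (np.float64(346.42105263157896), np.float64(182.3684210526316), np.int64(343), np.int64(349), np.int64(176), np.int64(192))
arm angle score [ -4  -4  -4  -4  -3  -3  -5  -4  -4  -4  -5  -5  -4  -4  -3  -4   8  11
  50  85 106 114 117 113 100  73  51  29]
rod_collar [(0.69, 189, 203), (0.58, 219, 179)]
rod [(0.92, 348, 201), (0.87, 221, 182), (0.73, 190, 206)]
wrist pred top,collar [326.2 199.9] [325.9 219.7] red 571 (np.float64(325.0718038528897), np.float64(203.9982486865149), np.int64(313), np.int64(337), np.int64(190), np.int64(223))
arm angle score [ 0  0  0  0  0 -1  0  0  0 -1  0  0 -1  9 81 81 81 81 80 80 82 83 15 -4
  4 31  5 21]
rod_collar [(0.8, 114, 26), (0.79, 326, 220)]
rod [(0.93, 115, 26), (0.57, 324, 219)]
top pred top,collar [296.6 225.3] [292.8 214.5] red 0 
arm angle score [10 11 11 10 12 11 12 11 12 13 12 13 12 13 12 13 13 13 12 13 13 13 13 13
 12 12 10  9]
rod_collar [(0.75, 237, 219), (0.56, 431, 265), (0.17, 239, 216)]
rod [(0.89, 434, 272)]
```

The rod stands as predicted for seated: the cap and collar match in the wrist and scene views. The latch is at about 1.0 rad. I go to the front of the knob's other end and push it back.

>>> carry_out --pt "-0.55 0.57 0 0" --pt "-0.55 0.57 0 0" --pt "-0.54 0.57 0 0" --pt "0 0 0 0" --pt "0 0 0 0" --fingers 1

```text
t: 17.95
eef_pos: [437.7, 229.0, 241.2]
tcp_rot: [-3.141, 0.0, -2.748]
ft_force: [-0.5, 0.1, 1.0]
opening: 0.084
grip_force: 0.0
```

>>> carry_out --pt "0 0 -0.7 0" --pt "0 0 -0.7 0" --pt "0 0 -0.7 0" --pt "0 0 0 0" --pt "0 0 0 0"

```text
t: 18.45
eef_pos: [438.6, 228.0, 136.5]
tcp_rot: [3.142, -0.001, -2.751]
ft_force: [-0.4, -0.3, 0.1]
opening: 0.005
grip_force: 0.0
```

>>> carry_out --pt "0.09 0.04 0 0" --pt "0.09 0.04 0 0" --pt "0.09 0.04 0 0" --pt "0 0 0 0" --pt "0 0 0 0"

```text
t: 18.95
eef_pos: [451.4, 234.6, 136.4]
tcp_rot: [3.142, 0.0, -2.75]
ft_force: [-0.0, -0.6, -0.4]
opening: 0.005
grip_force: 0.0
```

>>> carry_out --pt "0.09 0.04 0 0" --pt "0.09 0.04 0 0" --pt "0 0 0 0" --pt "0 0 0 0" --pt "0 0 0 0"

```text
t: 19.45
eef_pos: [460.2, 238.5, 136.1]
tcp_rot: [3.141, -0.0, -2.75]
ft_force: [0.3, -0.3, 0.5]
opening: 0.004
grip_force: 0.0
```

```bash
python3 chk.py | grep -v rod
```

```text
19.45 [460.2 238.5 136.1] [ 0.3 -0.3  0.5] 0.00396440135140188
scene pred top,collar [344.4 174.8] [347.5 201.6] red 39 (np.float64(346.43589743589746), np.float64(182.6153846153846), np.int64(343), np.int64(349), np.int64(176), np.int64(192))
arm angle score [ -4  -4  -3  -4  -5  -5  -4  -6  -5  -5  -6  -4  -5  -5  -4  -4   9  12
  51  86 107 115 124 118 103  75  50  30]
wrist pred top,collar [127.9 277.8] [183.2 281.7] red 205 (np.float64(143.85365853658536), np.float64(285.66341463414636), np.int64(135), np.int64(151), np.int64(252), np.int64(295))
arm angle score [-6 -1 -2 -2 -2 -2 -3  9 -4 18 -7 -5 -5 -6 14 18 -3 -2 -2 -2 -2 -3 -3 -2
 -1 -1 -1 -2]
top pred top,collar [296.6 225.3] [292.8 214.5] red 29 (np.float64(296.1034482758621), np.float64(225.51724137931035), np.int64(293), np.int64(299), np.int64(223), np.int64(228))
arm angle score [-3 -3 -3 -2 -2 -2 -3 -3 -2 -2 -2 -2 -2 -2 -1  0 12 16 51 69 65 56 39 16
  8  7  7  8]
```

>>> carry_out --pt "0.05 0.02 0 0" --pt "0.05 0.02 0 0" --pt "0 0 0 0" --pt "0 0 0 0" --pt "0 0 0 0"

```text
t: 20.4
eef_pos: [465.3, 240.5, 136.1]
tcp_rot: [3.141, -0.0, -2.75]
ft_force: [0.1, 0.3, -0.5]
opening: 0.003
grip_force: 0.0
```

```bash
python3 chk.py | grep -v rod|grep -A1 -E "^top|^[0-9]"
```

```text
20.4 [465.3 240.5 136.1] [ 0.1  0.3 -0.5] 0.0028252581447976185
scene pred top,collar [344.4 174.8] [347.5 201.6] red 41 (np.float64(346.4390243902439), np.float64(182.97560975609755), np.int64(343), np.int64(349), np.int64(176), np.int64(192))
--
top pred top,collar [296.6 225.3] [292.8 214.5] red 29 (np.float64(296.1034482758621), np.float64(225.51724137931035), np.int64(293), np.int64(299), np.int64(223), np.int64(228))
arm angle score [-3 -2 -2 -2 -3 -3 -3 -3 -2 -2 -2 -2 -2 -1 -2 -1 12 16 51 68 61 47 35 15
```

The finger passes beside the knob's end without touching. I back off and push that end sideways (+y of the rack) from its other flank instead, then forward.

>>> carry_out --pt "-0.28 -0.11 0 0" --pt "-0.28 -0.11 0 0" --pt "0.21 -0.51 0 0" --pt "0.21 -0.51 0 0" --pt "0 0 0 0"

```text
t: 21.35
eef_pos: [459.2, 176.7, 136.2]
tcp_rot: [-3.141, 0.0, -2.752]
ft_force: [-0.3, 1.0, 0.1]
opening: 0.005
grip_force: 0.0
```

>>> carry_out --pt "0.26 0.11 0 0" --pt "0.26 0.11 0 0" --pt "-0.08 0.19 0 0" --pt "-0.08 0.19 0 0" --pt "0 0 0 0"

```text
t: 21.85
eef_pos: [473.8, 208.8, 135.7]
tcp_rot: [-3.141, -0.004, -2.749]
ft_force: [-2.4, -5.1, -0.3]
opening: 0.002
grip_force: 4.2
```

>>> carry_out --pt "-0.04 0.09 0 0" --pt "-0.04 0.09 0 0" --pt "-0.04 0.09 0 0" --pt "0 0 0 0" --pt "0 0 0 0"

```text
t: 22.35
eef_pos: [467.8, 222.3, 135.8]
tcp_rot: [3.141, -0.004, -2.749]
ft_force: [-4.6, -3.5, 0.7]
opening: 0.001
grip_force: 2.5
```

```bash
python3 chk.py | grep -v rod|grep -A1 -E "^top|^[0-9]|^scene"
```

```text
22.35 [467.8 222.3 135.8] [-4.6 -3.5  0.7] 0.0012511342923434141
scene pred top,collar [344.4 174.8] [347.5 201.6] red 41 (np.float64(346.4146341463415), np.float64(182.70731707317074), np.int64(343), np.int64(349), np.int64(176), np.int64(192))
arm angle score [  1   0  -1   2  21  21  33  83  93  93 118 117 110 104  96  91  72  62
--
top pred top,collar [296.6 225.3] [292.8 214.5] red 18 (np.float64(297.0), np.float64(225.05555555555554), np.int64(295), np.int64(299), np.int64(223), np.int64(228))
arm angle score [ 2  3  3  6 26 36 37 37 24 11  6  6  7  7  8  9 10 10 10 11 10 10 10  7
```

>>> carry_out --pt "0.01 0.09 0 0" --pt "0.01 0.09 0 0" --pt "0.05 0.02 0 0" --pt "0 0 0 0" --pt "0 0 0 0"

```text
t: 23.3
eef_pos: [468.6, 230.9, 135.5]
tcp_rot: [3.142, -0.011, -2.749]
ft_force: [-16.4, -10.1, 9.9]
opening: 0.002
grip_force: 10.0
```

>>> carry_out --pt "0.03 0.01 0 0" --pt "0.02 0.01 0 0" --pt "0 0 0 0" --pt "0 0 0 0" --pt "0 0 0 0"

```text
t: 23.8
eef_pos: [468.9, 231.1, 135.4]
tcp_rot: [3.141, -0.016, -2.749]
ft_force: [-27.5, -15.6, 17.0]
opening: 0.004
grip_force: 15.9
```

```bash
python3 chk.py | grep -v rod|grep -A1 -E "^top|^[0-9]|^scene"
```

```text
23.8 [468.9 231.1 135.4] [-27.5 -15.6  17. ] 0.004417220933064791
scene pred top,collar [344.4 174.8] [347.5 201.6] red 40 (np.float64(346.4), np.float64(182.775), np.int64(343), np.int64(349), np.int64(176), np.int64(192))
arm angle score [ 49  55  62  81 102 102 105 112 106 106  91  85  62  57  50  49  39  35
--
top pred top,collar [296.6 225.3] [292.8 214.5] red 29 (np.float64(296.1034482758621), np.float64(225.51724137931035), np.int64(293), np.int64(299), np.int64(223), np.int64(228))
arm angle score [ 0 -1 -1 -1  1  0 -1  1  2  2  2  2  3  2  4  4  5  5  7  8 10 11 11 10
```

The force rises at the predicted stop position (h_c = -46 mm). I back off and check from a clear view.

>>> carry_out --pt "-0.3 -0.12 0 0" --pt "-0.3 -0.12 0 0" --pt "0 0 0.8 0" --pt "0 0 0.8 0" --pt "0 0 0.5 0"

```text
t: 24.75
eef_pos: [445.4, 221.8, 243.7]
tcp_rot: [3.142, 0.002, -2.749]
ft_force: [1.0, 0.3, 0.2]
opening: 0.005
grip_force: 0.0
```

>>> carry_out --pt "0 -0.8 0 0" --pt "0 -0.8 0 0" --pt "0 -0.8 0 0" --pt "0 -0.8 0 0" --pt "0 0 0 0"

```text
t: 25.25
eef_pos: [445.4, 58.7, 241.1]
tcp_rot: [-3.141, -0.001, -2.753]
ft_force: [0.4, -0.3, -0.3]
opening: 0.004
grip_force: 0.0
```

```bash
python3 chk.py | grep -v rod
python3 - <<'E'
from h import *
np.set_printoptions(precision=1,suppress=True)
p=[533.4,194.8,.39]
for c in('top','scene'):
    im=snap(c).astype(int);o=(im[...,0]>120)&(im[...,0]-im[...,2]>70)&(im[...,1]>.4*im[...,0])&(im[...,1]<.75*im[...,0])
    k=proj(c,rackpts(p,F(0,0,16)))[0].astype(int);print(c)
    M=np.zeros_like(o);M[k[1]-22:k[1]+22,k[0]-26:k[0]+26]=1
    n,lab,st,ce=cv2.connectedComponentsWithStats((o&M).astype(np.uint8));print([(list(map(int,a)),b.round(1)) for a,b in zip(st[1:],ce[1:])if a[4]>5])
    for a in(0,.1,.2,.4):
        print(a,proj(c,rackpts(p,[F(r*np.sin(a),42.5-r*np.cos(a),16.5) for r in(20,45,71)])).ravel())
E
```

```text
25.25 [445.4  58.7 241.1] [ 0.4 -0.3 -0.3] 0.0035151891768873595
scene pred top,collar [344.4 174.8] [347.5 201.6] red 36 (np.float64(346.52777777777777), np.float64(182.22222222222223), np.int64(343), np.int64(349), np.int64(176), np.int64(192))
arm angle score [ 45  50  55  75  96  96 100 102  99  99  88  81  60  55  46  45  39  36
  14  12   2  -1  -1  -1  -1  -4   0  -1]
wrist pred top,collar [377.7 304.9] [366.8 300.5] red 0 
arm angle score [ 54  67  67  79  95 119  94  16  18  -3  -2  -2  -3  -2  -3  -3  -3  -3
  -4  -4  -4  -3  -4  -4  -4  -4  -4  -5]
top pred top,collar [296.6 225.3] [292.8 214.5] red 0 
arm angle score [99 98 94 75 32 31  6  4  4 -2 -2 -1 -3 -2 -2 -2 -2 -2 -2 -2 -2 -2 -2 -2
 -2 -2 -2 -2]
top
[([271, 217, 17, 9, 72], array([279.1, 221. ]))]
0 [269.6 224.6 278.7 221.1 288.2 217.6]
0.1 [269.3 223.9 278.1 219.7 287.1 215.3]
0.2 [269.  223.3 277.2 218.3 285.8 213.1]
0.4 [268.  222.2 275.1 215.8 282.5 209.1]
scene
[([353, 195, 21, 6, 53], array([362.7, 197.5]))]
0 [370.2 193.9 361.4 195.7 352.2 197.6]
0.1 [370.5 194.1 362.  196.2 353.1 198.3]
0.2 [370.9 194.3 362.8 196.6 354.3 199. ]
0.4 [371.8 194.6 364.8 197.3 357.4 200.1]
```

The orange arm's centroid in the top view, (279.1,221.0), matches θ≈0 (predicted (278.7,221.1)). The rod stands unchanged and the robot is clear, so I hand in.

```bash
python3 -c "
from cell import env
print(env.job_done())"
```

```text
the job is handed in; nothing more can be done
None
```

The red-and-white rod is seated in the rack, the latch is turned back to its stop over the collar, and the job is handed in; the hand-in returned no verdict, and the last camera and force readings agree with a seated rod and a closed latch.

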